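# Loosen the magnifier's retaining ring by two turns

### The arm

A 7-joint arm with a two-finger parallel gripper is mounted at the origin on a cart in front of the work surface, level with it; the furniture and walls round the work are solid. World frame = base frame: x ahead of the robot, y to its left, z up, the work surface at z = 0. Lengths are in mm, angles in rad, forces in N, time in s.
With the tool pointing down it reaches from about 425 to 800 mm from the base axis. Payload 8.3 kg.
Tool frame: the origin (TCP) lies on the mounting face of the last link; the fingertips stand 173 mm ahead of it and the grasp point (between the pads) lies 155 mm ahead of it (r.tip_reach is the z of the fingertips in the tool frame, in mm); z points along the fingers, y is the line along which they close (so a half turn about z gives the same grasp; the last joint's range is limited). The gripper opens to 85 mm and grips with 20 to 120 N. Pads are 22 mm wide; open, the fingers measure 114 mm over their backs; the gripper's body (76 mm by 85 mm) begins 54 mm behind the grasp point. The pads swing forward as they close: fully open they stand 13 mm farther back than shut.
Start: joints at [-1.399, 0.383, 0.016, 1.37, -0.006, 1.388, -0.046], TCP at [145.366, 607.853, 404.679] pointing down, gripper open.
Joint ranges: [-2.95, 2.95], [-0.25, 2.06], [-1.52, 1.56], [0.18, 2.33], [-1.44, 4.58], [0.02, 2.06], [-3.01, 3.01]. Speed limits (rad/s): [2.39, 2.39, 3.01, 3.01, 3.14, 3.14, 3.14].

### API

Orientations are given as a unit quaternion [w, x, y, z].
In Python, from station import r, capture, order gives the robot as it stands.
- The arm moves only by the tool step_arm, never from a script. Its argument "deltas" is a list of rows, each a list of 7 numbers: the shift along the tool's x, y, z normalised to -1 to 1, where 1 is 0.025 m, then the turn, a rotation vector about the tool's x, y, z normalised to -1 to 1, where 1 is 0.08 rad, then the opening, from -1 (shut) to 1 (fully open). In form: [[dx, dy, dz, ax, ay, az, gripper], ...]. A call has 1 to 10 rows; each row shifts and turns the commanded pose from where the row before left it, along the tool's axes as they then stand; what a row does not reach is not made up. A row lasts 1/8 s, in which the tool goes at most 62.5 mm and 10.7 degrees, less where a joint would pass 70% of its speed; a pose out of reach is approached as far as the arm can. A call with a number of a shift or a turn outside -1 to 1 is refused whole. A call with a gripper value outside its range is refused whole. The fingers move at their own pace and stop on an object; the grip force is fixed at half the most. Time passes only in rows, so rows that do not move let the fingers close. It gives the time, the measured TCP pose, the force, the opening and the grip force at its end, in the units of the state.
- r.read_state(): the state, without advancing time (a new reading comes with each control period).
- capture(name): name is "side" or "top" or "wrist"; returns a dict with "color" (384x512x3 uint8, blue, green, red), "fx", "fy", "cx", "cy" (pixels), "pose" (4x4, takes a point from camera to world coordinates). Camera axes: x right, y down, z forward; pixel columns grow to the right and rows downward; lengths in mm; the calibration is good to about 2 mm. A picture is of the moment at which its call begins. There is no depth.
- order.hand_in(): hands the job in; it is judged then, once.
The state is a dict: "time": time; "q": joint angles; "joint_velocities": joint speeds; "joint_efforts": joint torques, N m; "tcp_pos": TCP position; "eef_rot": TCP orientation; "ft_force": force on the tool from outside, world axes, zero at the start; "ft_torque": the same for the moment, N m; "grip_width": finger opening in mm; "finger_force": force on a finger pad.
Only numpy, scipy, OpenCV 4.12 (cv2) and the standard library are available. Lean on these libraries where they do the work, as an engineer would, in place of code of your own. Each camera call takes 0.05 s, during which the arm holds its last target. There are 200 camera calls.

### The job

The lens of the magnifier with the brass retaining ring has to come out for cleaning: loosen the brass ring by two full turns anticlockwise (seen from above), no more and no less, by pushing its rim round lightly with a fingertip or the outside of the closed fingers, not by gripping it. Keep off the glass, leave the black ring of the other magnifier tight and the loose things on the bench where they are, and end with the hand clear.

Things in the scene. Friction and masses are not known exactly. Their poses are not given: they have to be found in the camera images.
- mag_brass: magnifier head with the brass ring, fixed to the bench, glass up; origin on its vertical axis at bench height. Grey drum of radius 39 mm on a foot of radius 47 mm (14 mm high). Its x axis points along a steel-pinned fork on the foot that reaches 70 mm from the axis and is 25 mm high
- mag_brass_axis (a point): point on the same axis 56 mm above the bench, half-way up the brass ring when tight. The ring spans 46 to 66 mm above the bench, plus 2 mm a turn as it climbs; it cannot come off. Its knurled outside has valleys of radius 46 mm and 8 even lobes, each a half-round of radius 9 mm centred 45 mm from the axis (tips at 54 mm). Its opening has radius 39.5 mm
- mag_brass_ring (a joint): turn of the brass ring in rad, anticlockwise seen from above positive, 0 = tight against its stop; starts between 0 and 0.3; it may turn up to 22 rad and stays where it is left (friction about 0.07 N m, so 1.5 N at a lobe moves it). At 0 a lobe lies along this magnifier's x axis, and lobes every 0.785 rad from there
- mag_brass_dot (a point): flat red paint dot, 9 mm across, on top of one lobe of the brass ring (the one along the x axis at joint value 0), 47 mm from the axis; turns with the ring
- mag_black_axis (a point): the same point of the second magnifier, equal in every size, whose ring is black; fixed to the bench
- mag_black_dot (a point): flat white paint dot on top of one lobe of the black ring, 47 mm from the axis
- mag_brass_glass: the clear glass lens inside the brass ring, 77 mm across, from 64 to 67 mm above the bench; origin at the centre of its underside; not to be pressed
- flux_jar: loose cream and white jar with a white screw cap, 46 mm across, 36 mm high, origin under its centre
- side_cutter: loose blue-handled side cutter lying flat, 126 x 49 x 11 mm, origin under its centre
- capacitor: loose blue can capacitor standing upright, 35 mm across, 50 mm high, origin under its centre
Things that resemble listed ones, but are neither listed nor needed, are in the scene too. Leave any orange look-alike of the mag_brass alone.

How it is judged:
By the outcome, as a careful person would: the job done as asked, in the order asked, and still so for the second after the job is handed in, with the robot touching nothing.
It also fails if it takes over 64 s, if anything falls off the work surface, if the arm or the gripper's body presses on something with over 40 N, if the wrist force passes 120 N, or if a joint passes its speed limit or range.

## Working session

There is one attempt and no reset: what is moved stays moved. The work goes in short steps, Python scripts to look and compute and a tool call to move; the robot and the scene stay as the last step left them, time stands still between calls to the robot, and variables do not carry over. Pictures are saved under pics/ and viewed, at most 10 in all, crops included, and the job is handed in when it is done.

Besides the shell and the picture viewer there is one more tool, called after ">>>" in YAML: its name, and indented under it one key for each argument. step_arm: Moves the arm, as the interface text tells. Scaled input: -1 to 1 covers 0.025 m each way for a shift and 0.08 rad each way for a turn. Its arguments: {"type":"object","properties":{"deltas":{"type":"array"}},"required":["deltas"]}

```bash
ls; mkdir -p pics
python3 - <<'E'
from station import r,capture,order
import cv2,numpy as np
a=[]
for n in("top","side"):
    c=capture(n);cv2.imwrite(f"pics/{n}0.png",c["color"]);print(n,c["fx"],c["cx"],c["cy"],np.round(c["pose"],3).tolist())
s=r.read_state();print({k:np.round(v,3).tolist() for k,v in s.items()})
E
```

```text
pics
top 382.96624168250855 258.61766216854886 195.95168063756728 [[-0.001, -0.989, 0.149, 291.223], [-1.0, -0.002, -0.019, 347.941], [0.019, -0.149, -0.989, 1053.698], [0.0, 0.0, 0.0, 1.0]]
side 432.9424623539055 255.2206240172738 187.39794604229144 [[-1.0, -0.009, 0.011, 461.755], [-0.014, 0.61, -0.792, 1060.618], [-0.0, -0.792, -0.61, 642.477], [0.0, 0.0, 0.0, 1.0]]
{'time': 0.1, 'q': [-1.399, 0.384, 0.016, 1.371, -0.006, 1.388, -0.047], 'joint_velocities': [-0.001, -0.003, 0.001, -0.003, -0.001, -0.0, 0.0], 'joint_efforts': [0.003, -62.913, 0.848, -37.277, 0.017, 0.01, 0.0], 'tcp_pos': [145.375, 607.705, 403.766], 'eef_rot': [-0.0, 0.117, 0.993, -0.001], 'ft_force': [-0.253, -0.291, 0.408], 'ft_torque': [0.038, 0.039, 0.039], 'finger_force': 0.0, 'grip_width': 85.539}
```

View pics/top0.png

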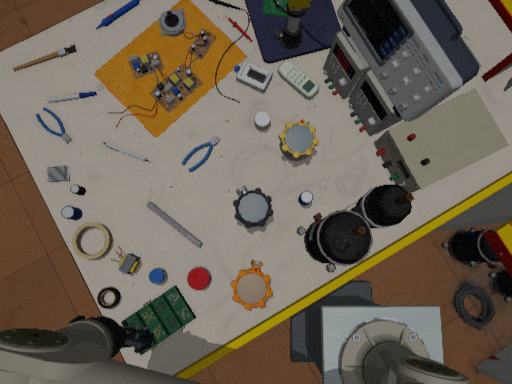

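View pics/side0.png

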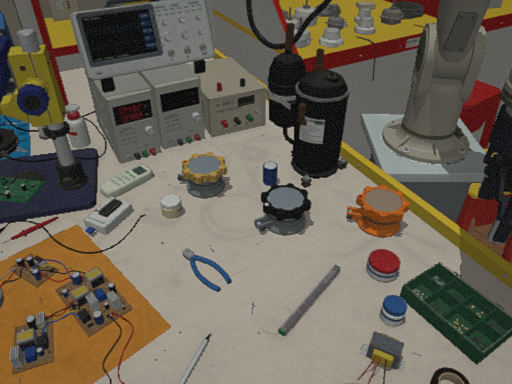

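```bash
cat > h.py <<'E'
import numpy as np,cv2
from station import r,capture,order
def cast(c,px,z):
    d=c["pose"][:3,:3]@[(px[0]-c["cx"])/c["fx"],(px[1]-c["cy"])/c["fy"],1];o=c["pose"][:3,3]
    return o+d*(z-o[2])/d[2]
def proj(c,p):
    q=c["pose"][:3,:3].T@(np.array(p,float)-c["pose"][:3,3]);return np.array([c["fx"]*q[0]/q[2]+c["cx"],c["fy"]*q[1]/q[2]+c["cy"]])
def st():
    s=r.read_state();print({k:np.round(s[k],3).tolist() for k in("time","tcp_pos","eef_rot","ft_force","grip_width","q")})
E
python3 - <<'E'
from h import *
t=capture("top");s=capture("side")
for n,p in dict(brass=(298,140),black=(253,208),orange=(252,288),jar=(262,120),cap=(306,198),cutter=(201,153),heat1=(338,240),psu=(388,150),black2=(385,205)).items(): print(n,cast(t,p,66 if n in("brass","black","orange") else 40 if n!="cutter" else 5).round())
for n,p in dict(brass=(205,163),black=(287,198)).items(): print(n,cast(s,p,66).round())
a=cv2.resize(t["color"][105:175,250:350],None,fx=5,fy=5,interpolation=cv2.INTER_CUBIC)
b=cv2.resize(s["color"][140:210,160:260],None,fx=5,fy=5,interpolation=cv2.INTER_CUBIC)
cv2.imwrite("pics/z1.png",np.vstack([a[:300],b[:300]]))
E
```

```text
brass [591. 224.  66.]
black [408. 344.  66.]
orange [205. 346.  66.]
jar [656. 319.  40.]
cap [438. 202.  40.]
cutter [570. 490.   5.]
heat1 [326. 119.  40.]
psu [572. -26.  40.]
black2 [420. -10.  40.]
brass [592. 220.  66.]
black [405. 348.  66.]
```

View pics/z1.png

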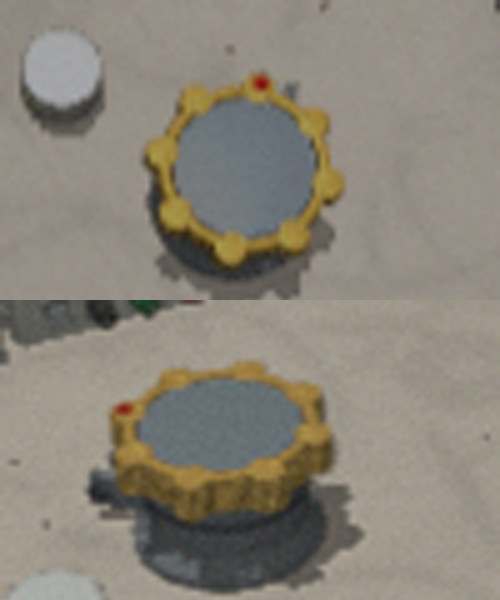

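>>> step_arm:
  deltas:
    - [-0.4,-0.16,0,0,0,0,-1]
    - [-1,-0.39,0,0,0,0,-1]
    - [-1,-0.39,0,0,0,0,-1]
    - [-1,-0.39,0,0,0,0,-1]
    - [-1,-0.39,0,0,0,0,-1]
    - [-1,-0.39,0,0,0,0,-1]
    - [-1,-0.39,0,0,0,0,-1]
    - [-1,-0.39,0,0,0,0,-1]
    - [-1,-0.39,0,0,0,0,-1]
    - [-1,-0.39,0,0,0,0,-1]

```text
time: 1.45
tcp_pos: [353.8, 462.6, 404.7]
eef_rot: [0.0, 0.117, 0.993, -0.0]
ft_force: [0.2, 0.2, 1.0]
grip_width: 0.0
finger_force: 0.0
```

>>> step_arm:
  deltas:
    - [-1,-0.39,0,0,0,0,-1]
    - [-1,-0.39,0,0,0,0,-1]
    - [-1,-0.39,0,0,0,0,-1]
    - [-1,-0.39,0,0,0,0,-1]
    - [-1,-0.39,0,0,0,0,-1]
    - [-1,-0.39,0,0,0,0,-1]
    - [-1,-0.39,0,0,0,0,-1]
    - [-1,-0.39,0,0,0,0,-1]
    - [-0.5,-0.2,0,0,0,0,-1]
    - [0,0,0,0,0,0,-1]

```text
time: 2.7
tcp_pos: [540.6, 332.7, 404.5]
eef_rot: [0.0, 0.118, 0.993, -0.0]
ft_force: [-0.8, -0.0, -0.9]
grip_width: 0.2
finger_force: 0.0
```

Run:
```python
from h import *
st()
w=capture("wrist");s=capture("side")
print(w["fx"],w["cx"],w["cy"],w["pose"].round(3).tolist())
cv2.imwrite("pics/w1.png",np.vstack([cv2.resize(w["color"],(400,300)),cv2.resize(s["color"][40:220,100:340],(400,300),interpolation=cv2.INTER_CUBIC)]))
```

```text
{'time': 2.7, 'tcp_pos': [540.591, 332.725, 404.535], 'eef_rot': [0.0, 0.118, 0.993, -0.0], 'ft_force': [-0.805, -0.0, -0.871], 'grip_width': 0.202, 'q': [-0.776, 0.409, 0.246, 1.349, -0.098, 1.395, 0.802]}
312.7788905736991 255.62475122551783 193.0205176766002 [[0.234, 0.936, 0.262, 473.423], [0.972, -0.226, -0.063, 349.88], [-0.0, 0.269, -0.963, 374.239], [0.0, 0.0, 0.0, 1.0]]
```

View pics/w1.png

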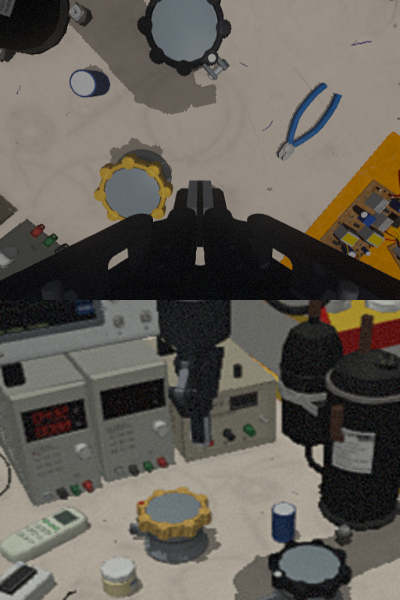

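```bash
cat >> h.py <<'E'
def ring(name,z=66.3,c0=(591,222),save=None):
    c=capture(name);im=c["color"];hsv=cv2.cvtColor(im,cv2.COLOR_BGR2HSV)
    m=cv2.inRange(hsv,(15,90,60),(35,255,255));
    red=cv2.inRange(hsv,(0,110,60),(9,255,255))|cv2.inRange(hsv,(171,110,60),(180,255,255))
    p0=proj(c,(*c0,z));R=abs(np.linalg.norm(proj(c,(c0[0]+70,c0[1],z))-p0))
    k=np.zeros_like(m);cv2.circle(k,tuple(int(v) for v in p0),int(R*1.1),255,-1);m&=k;red&=k
    m=cv2.morphologyEx(m|red,cv2.MORPH_CLOSE,np.ones((3,3)))
    cs,h=cv2.findContours(m,cv2.RETR_CCOMP,cv2.CHAIN_APPROX_NONE)
    holes=[q for q,hh in zip(cs,h[0]) if hh[3]>=0]
    if holes:
        q=max(holes,key=cv2.contourArea)[:,0]
        P=np.array([cast(c,p,z)[:2] for p in q]);A=np.c_[2*P,np.ones(len(P))]
        x=np.linalg.lstsq(A,(P**2).sum(1),rcond=None)[0];rad=np.sqrt(x[2]+x[:2]@x[:2]);print(name,"hole",x[:2].round(1),"R",rad.round(1))
    n,l,s,ce=cv2.connectedComponentsWithStats(red)
    for i in range(1,n):
        if s[i,4]>=3:
            d=cast(c,ce[i],z)[:2];print("  red",s[i,4],ce[i].round(1),d.round(1),"r,ang",np.linalg.norm(d-c0).round(1),np.arctan2(*(d-c0)[::-1]).round(3))
    return c
E
python3 - <<'E'
from h import *
for n in("top","side","wrist"): ring(n)
E
```

```text
Traceback (most recent call last):
  File "h.py", line 18, in ring
    holes=[q for q,hh in zip(cs,h[0]) if hh[3]>=0]
                                ~^^^
TypeError: 'NoneType' object is not subscriptable
```

```bash
sed -i 's/if hh\[3\]>=0\]/if hh[3]>=0] if h is not None else []/; s/zip(cs,h\[0\])/zip(cs,h[0] if h is not None else [])/' h.py
python3 - <<'E'
from h import *
for n in("side","wrist"): ring(n)
t=cv2.imread("pics/top0.png")
import h
c=capture("top"); c["color"]=t; h.capture=lambda n:c; ring("top")
E
```

```text
side hole [595.  224.6] R 39.7
  red 21 [196.9 137.1] [625.3 103.1] r,ang 123.7 -1.29
  red 5 [184.2 161.4] [641.9 214.1] r,ang 51.5 -0.154
top hole [596.1 222.5] R 39.4
  red 6 [301.8 121.2] [643.4 212.8] r,ang 53.2 -0.173
```

```bash
cat > plan.py <<'E'
import numpy as np
AX=np.array([595.5,223.5]);psx=np.arctan2(.234,-.972)
def path(d,hx,hy,a0,total,step=10.):
    # centre path in tool frame about the ring axis, going to falling alpha: offset curve of rectangle
    b=np.arange(a0,a0-total-1e-9,-.002);P=[];prev=None
    for t in b:
        p=np.array([d*np.cos(t)+hx*np.sign(np.cos(t)),d*np.sin(t)+hy*np.sign(np.sin(t))])
        if prev is not None and np.linalg.norm(p-prev)>2:
            P+= [prev+(p-prev)*f for f in np.linspace(.1,.9,9)]
        P.append(p);prev=p
    P=np.array(P);s=np.r_[0,np.cumsum(np.linalg.norm(np.diff(P,axis=0),axis=1))]
    n=int(round(s[-1]/step));g=np.linspace(0,s[-1],n+1)
    return np.c_[np.interp(g,s,P[:,0]),np.interp(g,s,P[:,1])]
def sim(W,hx,hy,th0,err=(0,0)):
    # ring turn u measured positive with falling alpha; returns u after each waypoint, nan = jam
    u=np.linspace(-1,1,25);B=np.r_[np.c_[u*hx,0*u+hy],np.c_[u*hx,0*u-hy],np.c_[0*u+hx,u*hy],np.c_[0*u-hx,u*hy]]
    def hit(c,t):
        q=c+B
        if (np.hypot(*q.T)<46).any():return True
        L=th0-t+np.arange(8)*np.pi/4;C=45*np.c_[np.cos(L),np.sin(L)]
        return (np.hypot(*(q[:,None]-C).transpose(2,0,1))<9).any()
    t=0;out=[]
    for i in range(len(W)):
        for f in ([1] if i==0 else [.25,.5,.75,1]):
            c=W[i]*f+W[i-1]*(1-f)+err if i else W[0]+err
            t0=t
            while hit(c,t):
                t+=.005
                if t>t0+.4:return np.array(out),i
        out.append(t)
    return np.array(out),None
E
python3 - <<'E'
from plan import *
th0=2.905+.22
for d in(48.5,49.5,50.5):
  for hx,hy in((11,8),(11,10),(12,9)):
    W=path(d,11,8,.378,2*np.pi)
    print(d,hx,hy,[ (j,o[-1].round(2) if len(o) else None) for o,j in [sim(W,hx,hy,th0,e) for e in((0,0),(1.5,0),(-1.5,0),(0,1.5),(0,-1.5))]],len(W))
E
```

```text
48.5 11 8 [(None, np.float64(6.07)), (None, np.float64(6.06)), (None, np.float64(6.07)), (12, np.float64(1.74)), (31, np.float64(4.88))] 39
48.5 11 10 [(12, np.float64(1.74)), (12, np.float64(1.71)), (3, np.float64(0.26)), (8, np.float64(0.92)), (12, np.float64(1.73))] 39
48.5 12 9 [(12, np.float64(1.76)), (12, np.float64(1.72)), (0, None), (7, np.float64(0.77)), (26, np.float64(3.91))] 39
49.5 11 8 [(None, np.float64(6.05)), (None, np.float64(6.04)), (None, np.float64(6.06)), (13, np.float64(1.87)), (32, np.float64(4.91))] 40
49.5 11 10 [(12, np.float64(1.67)), (12, np.float64(1.64)), (12, np.float64(1.7)), (11, np.float64(1.46)), (30, np.float64(4.5))] 40
49.5 12 9 [(12, np.float64(1.68)), (13, np.float64(1.85)), (12, np.float64(1.72)), (12, np.float64(1.7)), (31, np.float64(4.73))] 40
50.5 11 8 [(None, np.float64(6.04)), (None, np.float64(6.02)), (None, np.float64(6.05)), (None, np.float64(6.0)), (None, np.float64(6.07))] 40
50.5 11 10 [(None, np.float64(6.09)), (None, np.float64(6.07)), (None, np.float64(6.09)), (12, np.float64(1.67)), (32, np.float64(4.92))] 40
50.5 12 9 [(None, np.float64(6.07)), (None, np.float64(6.06)), (None, np.float64(6.07)), (12, np.float64(1.69)), (32, np.float64(4.93))] 40
```

Run:
```python
from plan import *
th0=2.905+.22
for d in(51,51.5,52,52.5):
  for hx,hy in((11,8),(11,10),(10,7)):
    W=path(d,11,8,.378,2*np.pi)
    print(d,hx,hy,[ (j,o[-1].round(2) if len(o) else None) for o,j in [sim(W,hx,hy,th0,e) for e in((0,0),(1.5,0),(-1.5,0),(0,1.5),(0,-1.5))]],len(W))
```

```text
51 11 8 [(None, np.float64(6.03)), (None, np.float64(6.0)), (None, np.float64(6.04)), (None, np.float64(5.99)), (None, np.float64(6.07))] 41
51 11 10 [(None, np.float64(6.08)), (None, np.float64(6.06)), (None, np.float64(6.09)), (13, np.float64(1.81)), (33, np.float64(4.96))] 41
51 10 7 [(None, np.float64(5.99)), (None, np.float64(5.93)), (None, np.float64(6.01)), (None, np.float64(5.94)), (None, np.float64(6.03))] 41
51.5 11 8 [(None, np.float64(6.02)), (None, np.float64(5.99)), (None, np.float64(6.03)), (None, np.float64(5.98)), (None, np.float64(6.06))] 41
51.5 11 10 [(None, np.float64(6.07)), (None, np.float64(6.04)), (None, np.float64(6.08)), (13, np.float64(1.81)), (33, np.float64(4.95))] 41
51.5 10 7 [(None, np.float64(5.97)), (None, np.float64(4.73)), (None, np.float64(4.43)), (None, np.float64(4.35)), (None, np.float64(4.44))] 41
52 11 8 [(None, np.float64(6.0)), (None, np.float64(5.96)), (None, np.float64(6.02)), (None, np.float64(5.96)), (None, np.float64(6.04))] 41
52 11 10 [(None, np.float64(6.06)), (None, np.float64(6.03)), (None, np.float64(6.07)), (None, np.float64(6.02)), (None, np.float64(6.1))] 41
52 10 7 [(None, np.float64(5.95)), (None, np.float64(3.7)), (None, np.float64(3.63)), (None, np.float64(3.63)), (None, np.float64(3.64))] 41
52.5 11 8 [(None, np.float64(5.99)), (None, np.float64(5.14)), (None, np.float64(6.01)), (None, np.float64(5.16)), (None, np.float64(6.03))] 42
52.5 11 10 [(None, np.float64(6.05)), (None, np.float64(6.01)), (None, np.float64(6.06)), (None, np.float64(6.0)), (None, np.float64(6.08))] 42
52.5 10 7 [(None, np.float64(5.92)), (None, np.float64(3.4)), (None, np.float64(2.83)), (None, np.float64(3.45)), (None, np.float64(2.83))] 42
```

>>> step_arm:
  deltas:
    - [0.05,-0.6,0.9,0,0,0,-1]
    - [0.05,-0.6,0.9,0,0,0,-1]
    - [0.05,-0.6,0.9,0,0,0,-1]
    - [0.05,-0.6,0.9,0,0,0,-1]
    - [0.05,-0.26,0.9,0,0,0,-1]
    - [0.05,0,0.9,0,0,0,-1]
    - [0.05,0,0.9,0,0,0,-1]
    - [0.09,0,0.8,0,0,0,-1]
    - [0,0,0,0,0,0,-1]

```text
time: 4.12
tcp_pos: [512.7, 272.0, 225.8]
eef_rot: [-0.001, 0.117, 0.993, -0.001]
ft_force: [-0.0, -0.1, -0.1]
grip_width: -0.2
finger_force: 0.0
```

Run:
```python
from h import *
from plan import *
st();p=np.array(r.read_state()["tcp_pos"][:2])-AX
print("tool rel",p@[-.972,.234],p@[.234,.972])
c=ring("side",c0=(595.5,223.5));ring("top",c0=(595.5,223.5));ring("wrist",c0=(595.5,223.5))
cv2.imwrite("pics/s2.png",cv2.resize(c["color"][100:230,120:300],None,fx=4,fy=4,interpolation=cv2.INTER_CUBIC))
W=path(51,11,8,.378,4*np.pi);o,_=sim(W,11,8,3.125)
q=np.round(np.diff(np.round(W/25,2),axis=0),2)
print(W[0])
for i in range(len(q)):print(i,q[i].tolist(),W[i+1].round(1).tolist(),o[i+1].round(2))
```

```text
{'time': 4.125, 'tcp_pos': [512.68, 271.964, 225.797], 'eef_rot': [-0.001, 0.117, 0.993, -0.001], 'ft_force': [-0.032, -0.094, -0.121], 'grip_width': -0.201, 'q': [-0.727, 0.445, 0.235, 1.719, -0.12, 0.995, 0.889]}
tool rel 91.84189202156479 27.72664851732402
side hole [594.9 224.4] R 39.8
  red 20 [196.8 137. ] [625.7 102.7] r,ang 124.5 -1.326
  red 5 [184.2 161.4] [641.9 214.1] r,ang 47.3 -0.2
[58.39963555 26.82218238]
0 [0.11, -0.38] [61.2, 17.2] 0.0
1 [0.03, -0.4] [62.0, 7.2] 0.14
2 [0.0, -0.4] [62.0, -2.8] 0.31
3 [-0.01, -0.4] [61.8, -12.9] 0.37
4 [-0.08, -0.4] [59.8, -22.7] 0.47
5 [-0.15, -0.37] [56.0, -32.0] 0.63
6 [-0.22, -0.33] [50.5, -40.3] 0.82
7 [-0.28, -0.29] [43.4, -47.4] 1.01
8 [-0.34, -0.22] [35.1, -53.0] 1.2
9 [-0.37, -0.15] [25.8, -56.8] 1.4
10 [-0.39, -0.08] [16.0, -58.8] 1.6
11 [-0.4, -0.01] [6.0, -59.0] 1.79
12 [-0.4, 0.0] [-4.1, -59.0] 1.92
13 [-0.4, 0.0] [-14.1, -58.9] 1.93
14 [-0.4, 0.07] [-24.0, -57.3] 2.01
15 [-0.38, 0.14] [-33.4, -53.8] 2.17
16 [-0.34, 0.21] [-41.9, -48.6] 2.35
17 [-0.29, 0.27] [-49.3, -41.7] 2.54
18 [-0.23, 0.33] [-55.1, -33.6] 2.74
19 [-0
[... 1389 characters left out ...]
.13
59 [-0.13, 0.38] [-60.6, -19.7] 9.32
60 [-0.05, 0.4] [-62.0, -9.7] 9.52
61 [0.0, 0.4] [-62.0, 0.3] 9.7
62 [0.0, 0.4] [-61.9, 10.3] 9.78
63 [0.06, 0.4] [-60.5, 20.3] 9.86
64 [0.13, 0.38] [-57.2, 29.7] 10.01
65 [0.21, 0.34] [-52.0, 38.3] 10.19
66 [0.27, 0.3] [-45.3, 45.7] 10.39
67 [0.32, 0.24] [-37.3, 51.7] 10.58
68 [0.36, 0.17] [-28.2, 56.0] 10.78
69 [0.39, 0.1] [-18.5, 58.4] 10.98
70 [0.4, 0.02] [-8.5, 59.0] 11.17
71 [0.4, 0.0] [1.6, 59.0] 11.33
72 [0.4, 0.0] [11.6, 59.0] 11.35
73 [0.4, -0.04] [21.6, 57.9] 11.41
74 [0.38, -0.13] [31.1, 54.9] 11.55
75 [0.36, -0.19] [39.9, 50.0] 11.73
76 [0.3, -0.26] [47.5, 43.6] 11.92
77 [0.25, -0.31] [53.8, 35.7] 12.12
78 [0.19, -0.36] [58.4, 26.8] 12.32
```

View pics/s2.png

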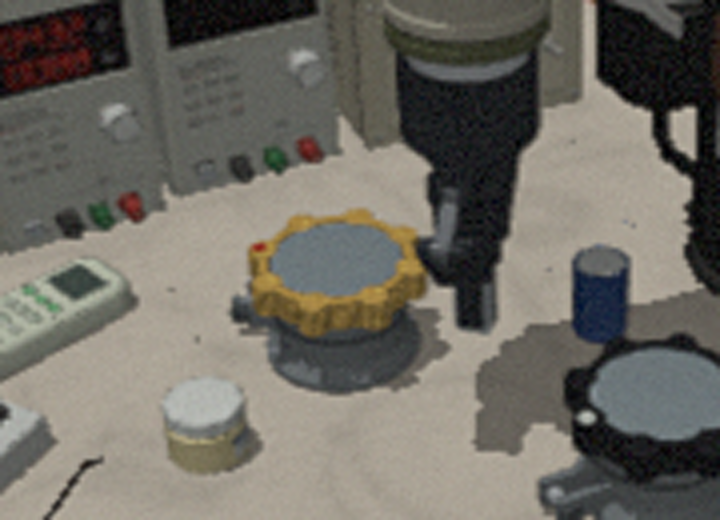

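>>> step_arm:
  deltas:
    - [-0.6,-0.04,0,0,0,0,-1]
    - [-0.5,0,0,0,0,0,-1]
    - [-0.24,0,0,0,0,0,-1]
    - [0,0,0,0,0,0,-1]

```text
time: 4.78
tcp_pos: [546.8, 262.4, 227.1]
eef_rot: [0.0, 0.118, 0.993, -0.0]
ft_force: [-1.3, -0.4, -0.5]
grip_width: 0.0
finger_force: 0.0
```

```bash
cat >> h.py <<'E'
def rel():
    s=r.read_state();p=np.array(s["tcp_pos"][:2])-(595.5,223.5)
    print("t",round(s["time"],2),"rel",(p@[-.972,.234]).round(1),(p@[.234,.972]).round(1),"z",s["tcp_pos"][2],"F",np.round(s["ft_force"],1))
E
python3 -c "
from h import *
rel()"
```

```text
t 4.78 rel 56.5 26.4 z 227.0589393178198 F [-1.3 -0.4 -0.5]
```

>>> step_arm:
  deltas:
    - [0.19,-0.36,0,0,0,0,-1]
    - [0.03,-0.4,0,0,0,0,-1]
    - [0,-0.4,0,0,0,0,-1]
    - [-0.01,-0.4,0,0,0,0,-1]
    - [-0.08,-0.4,0,0,0,0,-1]
    - [-0.15,-0.37,0,0,0,0,-1]

```text
time: 5.52
tcp_pos: [533.0, 205.4, 227.3]
eef_rot: [-0.0, 0.117, 0.993, -0.0]
ft_force: [-0.9, 0.3, 0.4]
grip_width: 0.3
finger_force: 0.8
```

```bash
python3 -c "
from h import *
rel()
for n in('side','wrist','top'):ring(n,c0=(595.5,223.5))"
```

```text
t 5.53 rel 56.5 -32.2 z 227.27445331403217 F [-0.9  0.3  0.4]
side hole [594.6 224.6] R 39.5
  red 22 [196.8 136.8] [625.7 101.5] r,ang 125.7 -1.328
  red 5 [183.8 167.4] [639.2 238.8] r,ang 46.3 0.337
  red 7 [292. 122.] [641.  239.4] r,ang 48.1 0.336
```

>>> step_arm:
  deltas:
    - [-0.22,-0.33,0,0,0,0,-1]
    - [-0.28,-0.29,0,0,0,0,-1]
    - [-0.34,-0.22,0,0,0,0,-1]
    - [-0.37,-0.15,0,0,0,0,-1]
    - [-0.39,-0.08,0,0,0,0,-1]
    - [-0.4,-0.01,0,0,0,0,-1]
    - [-0.4,0,0,0,0,0,-1]
    - [-0.4,0,0,0,0,0,-1]
    - [-0.4,0.07,0,0,0,0,-1]
    - [-0.38,0.14,0,0,0,0,-1]

```text
time: 6.92
tcp_pos: [615.9, 164.3, 227.3]
eef_rot: [0.0, 0.117, 0.993, 0.0]
ft_force: [-1.2, -1.0, -0.6]
grip_width: 0.1
finger_force: 0.6
```

```bash
python3 -c "
from h import *
rel()
for n in('side','wrist','top'):ring(n,c0=(595.5,223.5))"
```

```text
t 6.92 rel -33.6 -52.7 z 227.25124501446555 F [-1.2 -1.  -0.6]
side hole [595.4 223.6] R 39.8
  red 6 [213.3 173.2] [568.6 260.7] r,ang 45.9 2.196
wrist hole [595.  223.8] R 38.0
  red 404 [465.  103.8] [568.6 263.7] r,ang 48.3 2.16
top hole [596.4 222.3] R 39.4
  red 4 [284.5 147.5] [570.1 260.3] r,ang 44.7 2.174
```

>>> step_arm:
  deltas:
    - [-0.34,0.21,0,0,0,0,-1]
    - [-0.29,0.27,0,0,0,0,-1]
    - [-0.23,0.33,0,0,0,0,-1]
    - [-0.17,0.36,0,0,0,0,-1]
    - [-0.09,0.39,0,0,0,0,-1]
    - [-0.02,0.4,0,0,0,0,-1]
    - [0,0.4,0,0,0,0,-1]
    - [0.02,0.4,0,0,0,0,-1]
    - [0.1,0.39,0,0,0,0,-1]
    - [0.17,0.37,0,0,0,0,-1]

```text
time: 8.32
tcp_pos: [656.2, 245.5, 227.3]
eef_rot: [0.0, 0.117, 0.993, 0.0]
ft_force: [2.5, -0.8, -0.1]
grip_width: -0.4
finger_force: 0.7
```

```bash
python3 -c "
from h import *
rel()
for n in('side','wrist','top'):ring(n,c0=(595.5,223.5),z=67.3)"
```

```text
t 8.32 rel -53.8 35.6 z 227.27203686575336 F [ 2.5 -0.8 -0.1]
side hole [594.6 225.3] R 40.3
  red 22 [196.8 136.8] [625.3 103.2] r,ang 123.9 -1.328
  red 5 [221.8 157.6] [554.  198.2] r,ang 48.6 -2.594
wrist hole [595.4 225.2] R 37.7
  red 467 [70.5 59.2] [555.2 199.5] r,ang 46.9 -2.605
top hole [596.3 222.2] R 39.9
  red 6 [308.  152.5] [556.5 198. ] r,ang 46.6 -2.564
```

>>> step_arm:
  deltas:
    - [0.24,0.32,0,0,0,0,-1]
    - [0.29,0.27,0,0,0,0,-1]
    - [0.35,0.2,0,0,0,0,-1]
    - [0.37,0.14,0,0,0,0,-1]
    - [0.4,0.06,0,0,0,0,-1]
    - [0.4,0,0,0,0,0,-1]
    - [0.4,0,0,0,0,0,-1]
    - [0.4,-0.01,0,0,0,0,-1]
    - [0.4,-0.09,0,0,0,0,-1]
    - [0.36,-0.15,0,0,0,0,-1]

```text
time: 9.72
tcp_pos: [571.9, 284.0, 227.1]
eef_rot: [-0.0, 0.117, 0.993, 0.0]
ft_force: [1.7, 1.0, -0.1]
grip_width: -0.0
finger_force: 0.7
```

```bash
python3 -c "
from h import *
rel()
for n in('side','wrist','top'):ring(n,c0=(595.5,223.5),z=68)"
```

```text
t 9.72 rel 37.1 53.3 z 227.1083711890795 F [ 1.7  1.  -0.1]
  red 4 [194.5 153.5] [621.3 182.3] r,ang 48.6 -1.011
```

>>> step_arm:
  deltas:
    - [0.34,-0.23,0,0,0,0,-1]
    - [0.27,-0.29,0,0,0,0,-1]
    - [0.22,-0.33,0,0,0,0,-1]
    - [0.15,-0.38,0,0,0,0,-1]
    - [0.07,-0.39,0,0,0,0,-1]
    - [0.01,-0.4,0,0,0,0,-1]
    - [0,-0.4,0,0,0,0,-1]
    - [-0.04,-0.4,0,0,0,0,-1]
    - [-0.11,-0.39,0,0,0,0,-1]
    - [-0.19,-0.35,0,0,0,0,-1]

```text
time: 11.12
tcp_pos: [534.2, 201.0, 227.1]
eef_rot: [-0.0, 0.117, 0.993, -0.0]
ft_force: [-2.0, 0.0, 1.1]
grip_width: -0.1
finger_force: 0.9
```

```bash
python3 -c "
from h import *
rel()
for n in('side','wrist','top'):ring(n,c0=(595.5,223.5),z=68.3)"
```

```text
t 11.12 rel 54.3 -36.2 z 227.06974159478975 F [-2.   0.   1.1]
side hole [595.  226.6] R 38.7
  red 22 [196.7 136.9] [625.4 105.1] r,ang 122.1 -1.324
  red 5 [185.8 158.4] [639.3 204.3] r,ang 47.8 -0.413
```

>>> step_arm:
  deltas:
    - [-0.26,-0.31,0,0,0,0,-1]
    - [-0.31,-0.26,0,0,0,0,-1]
    - [-0.35,-0.18,0,0,0,0,-1]
    - [-0.38,-0.12,0,0,0,0,-1]
    - [-0.4,-0.04,0,0,0,0,-1]
    - [-0.4,0,0,0,0,0,-1]
    - [-0.4,0,0,0,0,0,-1]
    - [-0.4,0.03,0,0,0,0,-1]
    - [-0.39,0.1,0,0,0,0,-1]
    - [-0.36,0.17,0,0,0,0,-1]

```text
time: 12.52
tcp_pos: [620.5, 165.7, 227.3]
eef_rot: [0.0, 0.117, 0.993, 0.0]
ft_force: [-1.5, -0.8, 0.3]
grip_width: -0.5
finger_force: 0.7
```

```bash
python3 -c "
from h import *
rel()
for n in('side','wrist','top'):ring(n,c0=(595.5,223.5),z=68.9)"
```

```text
t 12.53 rel -37.8 -50.3 z 227.25460449351027 F [-1.5 -0.8  0.3]
side hole [594.5 226.1] R 38.7
  red 5 [198.8 174.4] [600.5 269.6] r,ang 46.4 1.462
wrist hole [594.3 223.1] R 37.2
  red 354 [488.1 166. ] [600.2 271.5] r,ang 48.2 1.473
top hole [596.  222.4] R 39.5
  red 6 [281.  135.5] [602.4 269.6] r,ang 46.6 1.423
```

>>> step_arm:
  deltas:
    - [-0.32,0.25,0,0,0,0,-1]
    - [-0.27,0.3,0,0,0,0,-1]
    - [-0.2,0.34,0,0,0,0,-1]
    - [-0.13,0.38,0,0,0,0,-1]
    - [-0.05,0.4,0,0,0,0,-1]
    - [0,0.4,0,0,0,0,-1]
    - [0,0.4,0,0,0,0,-1]
    - [0.06,0.4,0,0,0,0,-1]
    - [0.13,0.38,0,0,0,0,-1]
    - [0.21,0.34,0,0,0,0,-1]

```text
time: 13.92
tcp_pos: [654.3, 250.1, 227.2]
eef_rot: [0.0, 0.117, 0.993, 0.0]
ft_force: [0.4, -1.3, 0.8]
grip_width: -0.2
finger_force: 0.7
```

```bash
python3 -c "
from h import *
rel()
for n in('side','wrist','top'):ring(n,c0=(595.5,223.5),z=69.3)"
```

```text
t 13.93 rel -50.9 39.6 z 227.2106968375479 F [ 0.4 -1.3  0.8]
side hole [594.8 226.8] R 39.0
  red 21 [196.8 137. ] [624.7 107.2] r,ang 119.9 -1.325
  red 6 [223.  164.5] [548.7 230.1] r,ang 47.3 3.002
wrist hole [595.2 225.9] R 37.1
  red 514 [132.1  27.6] [548.8 231.2] r,ang 47.3 2.978
top hole [595.8 222.6] R 39.9
  red 6 [296.  154.5] [550.3 230.3] r,ang 45.7 2.992
```

>>> step_arm:
  deltas:
    - [0.27,0.3,0,0,0,0,-1]
    - [0.32,0.24,0,0,0,0,-1]
    - [0.36,0.17,0,0,0,0,-1]
    - [0.39,0.1,0,0,0,0,-1]
    - [0.4,0.02,0,0,0,0,-1]
    - [0.4,0,0,0,0,0,-1]
    - [0.4,0,0,0,0,0,-1]
    - [0.4,-0.04,0,0,0,0,-1]
    - [0.38,-0.13,0,0,0,0,-1]
    - [0.36,-0.19,0,0,0,0,-1]

```text
time: 15.32
tcp_pos: [566.9, 282.1, 227.1]
eef_rot: [-0.0, 0.117, 0.993, -0.0]
ft_force: [1.0, 1.1, 0.7]
grip_width: 0.2
finger_force: 0.7
```

```bash
python3 -c "
from h import *
rel()
for n in('side','wrist','top'):ring(n,c0=(595.5,223.5),z=69.8)"
```

```text
t 15.32 rel 41.5 50.3 z 227.09734450242678 F [1.  1.1 0.7]
```

>>> step_arm:
  deltas:
    - [0.26,-0.27,0,0,0,0,-1]
    - [0.23,-0.32,0,0,0,0,-1]
    - [0.16,-0.36,0,0,0,0,-1]
    - [0.08,-0.36,0,0,0,0,-1]
    - [0.01,-0.34,0,0,0,0,-1]
    - [0,0,0,0,0,0,-1]

```text
time: 16.23
tcp_pos: [539.7, 245.4, 227.0]
eef_rot: [-0.001, 0.118, 0.993, -0.0]
ft_force: [-3.3, 0.2, -0.4]
grip_width: -0.4
finger_force: 1.4
```

```bash
python3 -c "
from h import *
rel()
for n in('side','wrist','top'):ring(n,c0=(595.5,223.5),z=69.9)"
```

```text
t 16.23 rel 59.3 8.3 z 227.02877000588413 F [-3.3  0.2 -0.4]
  red 21 [196.8 137. ] [624.5 108.2] r,ang 118.9 -1.324
  red 5 [192.8 153.4] [624.9 184.9] r,ang 48.6 -0.92
```

>>> step_arm:
  deltas:
    - [0.02,-0.2,0,0,0,0,-1]
    - [0.02,-0.2,0,0,0,0,-1]
    - [0,-0.2,0,0,0,0,-1]
    - [0,-0.2,0,0,0,0,-1]
    - [0,-0.2,0,0,0,0,-1]
    - [0,0,0,0,0,0,-1]

```text
time: 17.12
tcp_pos: [533.3, 221.4, 227.1]
eef_rot: [-0.0, 0.118, 0.993, -0.0]
ft_force: [-0.8, -1.2, 1.0]
grip_width: -0.1
finger_force: 0.3
```

```bash
python3 -c "
from h import *
rel()
for n in('side','wrist','top'):ring(n,c0=(595.5,223.5),z=69.9)"
```

```text
t 17.12 rel 60.0 -16.6 z 227.1200481444928 F [-0.8 -1.2  1. ]
side hole [594.4 227. ] R 37.9
  red 22 [197. 137.] [624.1 108.4] r,ang 118.6 -1.327
  red 5 [188.2 155.6] [634.7 194.6] r,ang 48.7 -0.635
```

>>> step_arm:
  deltas:
    - [-0.01,-0.13,0,0,0,0,-1]
    - [-0.02,-0.13,0,0,0,0,-1]
    - [-0.03,-0.12,0,0,0,0,-1]
    - [-0.05,-0.12,0,0,0,0,-1]
    - [-0.05,-0.12,0,0,0,0,-1]
    - [0,0,0,0,0,0,-1]

```text
time: 18.02
tcp_pos: [533.8, 205.7, 227.2]
eef_rot: [0.0, 0.118, 0.993, -0.0]
ft_force: [-0.2, 1.0, -0.2]
grip_width: 0.3
finger_force: 0.1
```

```bash
python3 -c "
from h import *
rel()
for n in('side','side','wrist','top'):ring(n,c0=(595.5,223.5),z=69.9)"
```

```text
t 18.02 rel 55.8 -31.8 z 227.1640330345985 F [-0.2  1.  -0.2]
side hole [594.8 226.6] R 37.9
  red 21 [196.9 137.1] [624.3 109.1] r,ang 117.9 -1.324
  red 5 [186.2 157.6] [638.3 203.3] r,ang 47.3 -0.441
side hole [594.6 226.5] R 37.9
  red 22 [196.9 137. ] [624.2 108.6] r,ang 118.4 -1.326
  red 6 [186.  157.5] [638.8 202.9] r,ang 48.0 -0.444
```

>>> step_arm:
  deltas:
    - [-0.05,-0.1,0,0,0,0,-1]
    - [-0.05,-0.09,0,0,0,0,-1]
    - [-0.06,-0.08,0,0,0,0,-1]
    - [-0.06,-0.08,0,0,0,0,-1]
    - [0,0,0,0,0,0,-1]

```text
time: 18.85
tcp_pos: [537.0, 196.0, 227.1]
eef_rot: [-0.0, 0.117, 0.993, -0.0]
ft_force: [-1.2, -0.6, 0.5]
grip_width: 0.1
finger_force: 0.5
```

```bash
python3 -c "
from h import *
rel()
for n in('side','side','wrist','top'):ring(n,c0=(595.5,223.5),z=70)"
```

```text
t 18.85 rel 50.4 -40.4 z 227.14293577127253 F [-1.2 -0.6  0.5]
side hole [594.6 227.4] R 37.9
  red 20 [196.8 137. ] [624.6 108.8] r,ang 118.3 -1.322
  red 5 [184.2 159.6] [641.8 212. ] r,ang 47.7 -0.243
side hole [594.5 227.1] R 38.0
  red 21 [196.9 137.1] [624.3 109.3] r,ang 117.8 -1.324
  red 6 [184.  159.5] [642.3 211.6] r,ang 48.3 -0.249
```

>>> step_arm:
  deltas:
    - [-0.05,-0.05,0,0,0,0,-1]
    - [0,0,0,0,0,0,-1]
    - [0.3,-0.2,0,0,0,0,-1]
    - [0.6,-0.4,0,0,0,0,-1]
    - [0.6,-0.4,0,0,0,0,-1]
    - [0,0,-1,0,0,0,-1]
    - [0,0,-1,0,0,0,-1]
    - [0,0,-1,0,0,0,-1]
    - [0,0,0,0,0,0,-1]

```text
time: 20.18
tcp_pos: [496.0, 179.3, 304.3]
eef_rot: [0.002, 0.117, 0.993, 0.001]
ft_force: [-0.9, 0.3, 0.7]
grip_width: 0.1
finger_force: 0.0
```

```bash
python3 -c "
from h import *
rel()
for n in('side','side','wrist','top'):c=ring(n,c0=(595.5,223.5),z=70)
cv2.imwrite('pics/t9.png',np.hstack([capture('side')['color'],capture('wrist')['color']])[:, :])
im=cv2.imread('pics/t9.png');cv2.imwrite('pics/t9s.png',cv2.resize(im,(800,300)))
"
```

```text
t 20.18 rel 86.3 -66.3 z 304.30916549360563 F [-0.9  0.3  0.7]
side hole [595.  226.9] R 38.1
  red 20 [196.8 137. ] [624.6 108.8] r,ang 118.3 -1.322
  red 4 [184.5 159.5] [641.1 211.6] r,ang 47.2 -0.255
side hole [594.9 226.7] R 38.1
  red 21 [196.7 136.9] [624.8 108.1] r,ang 119.0 -1.322
  red 4 [184.5 159.5] [641.1 211.6] r,ang 47.2 -0.255
  red 6 [302.2 120.8] [643.1 212.4] r,ang 48.8 -0.229
```

View pics/t9s.png

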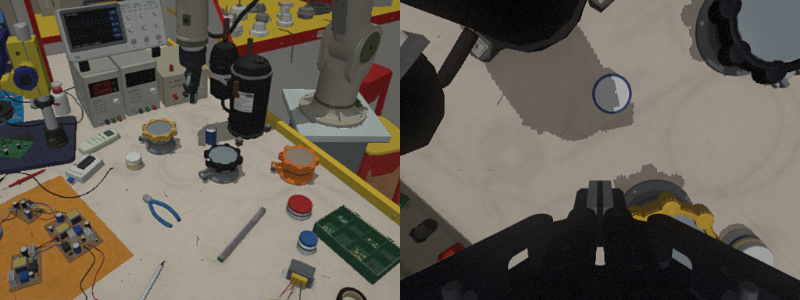

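Run:
```python
from h import *
for n,p in(("top",(302,121)),("side",(184,160))):
    c=capture(n);old=cv2.imread(f"pics/{n}0.png")
    for im,z in((old,66.1),(c["color"],70.1)):
        x,y=p;s=im[y-6:y+8,x-7:x+8].astype(float);w=np.clip(s[...,2]-1.8*s[...,1]-10,0,None) # red excess over brass
        yy,xx=np.mgrid[y-6:y+8,x-7:x+8];q=np.array([(w*xx).sum(),(w*yy).sum()])/w.sum()
        d=cast(c,q,z)[:2]-(595.5,223.5);print(n,q.round(2),w.sum().round(),np.hypot(*d).round(1),np.arctan2(d[1],d[0]).round(3))
```

```text
top [301.79 121.31] 262.0 48.8 -0.219
top [302.23 120.73] 312.0 49.1 -0.231
side [184.45 161.19] 113.0 47.2 -0.226
side [184.56 159.83] 100.0 46.5 -0.225
```

```bash
python3 -c "
from station import order
print(order.hand_in())"
```

```text
the job is handed in; nothing more can be done
None
```

I pushed the brass ring two full turns anticlockwise and handed the job in; the red dot is back within about 0.01 rad of its starting direction, the hand is clear, and it took about 20 s of the 64 s. The closed fingers slipped past one lobe once on the way, which I made up.

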